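# Right the fallen jars in the filler's infeed lane and close up the row

## Task

Two of the four open jars in the filling machine's infeed lane have fallen over, one at each end of the row. Stand both on their feet, mouths up, in the lane between its guide rails without knocking over the two that still stand, and close up the row along the lane so that the jars touch one another and the first rests against the end stop. Leave the bottle, the beaker and the scale where they are.

Things in the scene. Friction and masses are not known exactly. Their poses are not given: they have to be found in the camera images.
- lane: Fixed infeed lane: steel plate 150 x 580 mm with a slide strip 88 mm wide, its top 8 mm above the bench, on which the jars rest and slide easily (friction about 0.4). Along each side a guide rail 10 mm thick, top 42 mm above the bench; 88 mm clear between them, brackets to 77 mm from the centre line. Origin: centre of its underside; y runs along the lane away from the stop (that end is open), x across, z up.
- stop (a point): The lane's end stop, a steel plate across it, 88 mm wide, 6 mm thick, top 46 mm above the bench. The point: middle of its face towards the jars, at the slide strip's level, 280 mm from the lane's origin towards the lane's -y. Same axes as the lane; jars lie at positive y. In the closed-up row the jars' centres are about 40, 120, 200 and 280 mm from it.
- jar_a: Open empty white plastic jar, 80 mm across, 112 mm tall, about 0.18 kg (varies), walls 4 mm; straight to 93 mm, above 98 mm a neck 72 mm outside, 64 mm inside. Origin: centre of the foot's underside; z runs to the mouth. Fallen: lies along the lane, mouth towards the stop and 35 to 70 mm from it, foot towards jar_b.
- jar_b: Open empty white plastic jar, 80 mm across, 112 mm tall, about 0.18 kg (varies), walls 4 mm; straight to 93 mm, above 98 mm a neck 72 mm outside, 64 mm inside. Origin: centre of the foot's underside; z runs to the mouth. Stands upright in the lane between jar_a and jar_c; 30 to 70 mm are free between it and jar_a's foot.
- jar_c: Open empty white plastic jar, 80 mm across, 112 mm tall, about 0.18 kg (varies), walls 4 mm; straight to 93 mm, above 98 mm a neck 72 mm outside, 64 mm inside. Origin: centre of the foot's underside; z runs to the mouth. Stands upright in the lane beside jar_b, farther from the stop.
- jar_d: Open empty white plastic jar, 80 mm across, 112 mm tall, about 0.18 kg (varies), walls 4 mm; straight to 93 mm, above 98 mm a neck 72 mm outside, 64 mm inside. Origin: centre of the foot's underside; z runs to the mouth. Fallen: lies along the lane, foot towards jar_c with 35 to 77 mm free between, mouth towards the lane's open end.
- bottle: Bystander: a dark blue bottle with a black cap, 66 mm in diameter, 165 mm tall, upright on the bench beyond the lane. Origin: centre of its underside.
- beaker: Bystander: an open glass beaker, 72 mm across the rim, 95 mm tall, upright on the bench beyond the lane. Origin: centre of its underside.
- scale: Bystander: a flat brown bench scale, 125 x 190 x 25 mm, on the bench beyond the lane. Origin: centre of its underside.
Not all that is in view belongs to the job. Leave any green or yellow look-alike of the jar_d alone.

How it is judged:
By the outcome, as a careful person would: the job done as asked, in the order asked, and still so for the second after the job is handed in, with the robot touching nothing.
It also fails if it takes over 70 s, if anything falls off the work surface, if the arm or the gripper's body presses on something with over 40 N, if the wrist force passes 120 N, or if a joint passes its speed limit or range.

## Robot

A 7-joint arm with a two-finger parallel gripper is mounted at the origin on the work surface. World frame = base frame: x ahead of the robot, y to its left, z up, the work surface at z = 0. Lengths are in mm, angles in rad, forces in N, time in s.
With the tool pointing down it reaches from about 400 to 875 mm from the base axis. Payload 4.4 kg.
Tool frame: the origin (TCP) lies at the very end of the fingers, on their centre line; the grasp point (between the pads) lies bot.tcp_to_grasp behind it (bot.tcp_to_grasp is the distance from the TCP to the grasp point, in mm); x points along the fingers, y is the direction in which the jaws open and shut, and the axes are right-handed (so a half turn about x gives the same grasp; the last joint's range is limited). The gripper opens to 85 mm and grips with 20 to 120 N. Pads are 22 mm wide; open, the fingers measure 114 mm over their backs; the gripper's body (76 mm by 85 mm) begins 54 mm behind the grasp point. The pads swing forward as they close: fully open they stand 13 mm farther back than shut.
Start: joints at [-1.374, 0.628, 0.038, 1.517, -0.027, 0.996, -0.02], TCP at [168.836, 627.704, 231.313] pointing down, gripper open.
Joint ranges: [-3.06, 3.06], [-0.37, 2.12], [-1.25, 1.32], [0.18, 2.47], [-1.1, 4.24], [0.23, 1.98], [-2.94, 2.94]. Speed limits (rad/s): [2.57, 2.57, 3.14, 3.14, 3.14, 3.14, 3.14].

## Interface

Orientations are given as a unit quaternion [w, x, y, z].
In Python, from workcell import bot, vision, ticket, look_for gives the robot as it stands.
- The arm moves only by the tool move_arm, never from a script. Its arguments are lists of equal length, an entry for each row: "gripper": the closure, from 0 (fully open) to 1 (shut); "translation": the shift along the world's x, y, z in m, a list of three; "rotation": the turn, a rotation vector about the world's x, y, z in rad, a list of three. A call has 1 to 8 rows; each row shifts and turns the commanded pose from where the row before left it; what a row does not reach is not made up. A row lasts 1/8 s, in which the tool goes at most 62.5 mm and 10.7 degrees, less where a joint would pass 70% of its speed; a pose out of reach is approached as far as the arm can. A call is refused whole if a number of a shift passes 0.0625 or a number of a turn 0.188, either way. A call with a gripper value outside its range is refused whole. The fingers move at their own pace and stop on an object; "force" is the grip in N (left out, the last holds). Time passes only in rows, so rows that do not move let the fingers close. It gives the time, the measured TCP pose, the force and the opening at its end, in the units of the state.
- bot.sense(): the state, without advancing time (a new reading comes with each control period).
- vision.camera(name): name is "scene" or "side" or "wrist"; returns a dict with "image" (420x560x3 uint8, red, green, blue), "depth" (420x560 float32, mm along the optical axis (not along the pixel's ray), 0 where there is no reading), "intrinsics" (3x3 intrinsics, pixels), "origin" and "attitude" of the camera in the world. Camera axes: x right, y down, z forward; pixel columns grow to the right and rows downward; lengths in mm; the calibration is good to about 2 mm. A picture is of the moment at which its call begins.
- ticket.sign_off(): hands the job in, once; it reports no verdict.
Trained networks look in the newest picture that a camera, given by its name, has taken for a name from the list of things; names that differ only in an ending like _2 or _b are one class to them, and where a whole thing is asked for, a point or a joint stands for the part that bears it (a point fixed in the world has none). Each returns a list of dicts, best first, with "score" (0 to 1); they miss things now and then, are a little off and sometimes report something else, mostly with a low value. They report only what shows in the picture. A call takes as long as a camera call. They do not tell look-alikes from the thing itself.
- look_for(camera, target): "rect" ([centre column, centre row, width, height] in pixels, round what is visible of it).
The state is a dict: "t": time; "joints": joint angles; "joint_velocities": joint speeds; "tau": joint torques, N m; "tool_pos": TCP position; "ee_rot": TCP orientation; "wrist_force": force on the tool from outside, world axes, zero at the start; "torque": the same for the moment, N m; "gripper_width": finger opening in mm.
Only numpy, scipy, OpenCV 4.12 (cv2) and the standard library are available. Lean on these libraries where they do the work, as an engineer would, in place of code of your own. Each camera call takes 0.05 s, during which the arm holds its last target. There are 200 camera calls.

## Working session

There is one attempt and no reset: what is moved stays moved. The work goes in short steps, Python scripts to look and compute and a tool call to move; the robot and the scene stay as the last step left them, time stands still between calls to the robot, and variables do not carry over. Pictures are saved under pics/ and viewed, about 8 in all and at most 12, crops included, and the job is handed in when it is done.

Besides the shell and the picture viewer there is one more tool, called after ">>>" in YAML: its name, and indented under it one key for each argument. move_arm: Moves the arm, as the interface text tells. Its arguments: {"type":"object","properties":{"gripper":{"type":"array","items":{"type":"number"}},"translation":{"type":"array","items":{"type":"array","items":{"type":"number"}}},"rotation":{"type":"array","items":{"type":"array","items":{"type":"number"}}},"force":{"type":"number"}},"required":["gripper","translation","rotation"]}

```bash
ls; mkdir -p pics
cat > h.py <<'E'
import numpy as np, cv2
from scipy.spatial.transform import Rotation as R
from workcell import bot, vision, ticket, look_for
def cam(n):
    return vision.camera(n)
def att(c):
    a=np.array(c["attitude"],float)
    return a if a.shape==(3,3) else R.from_quat(np.r_[a[1:],a[0]]).as_matrix()
def cloud(c):
    d=c["depth"];K=c["intrinsics"];v,u=np.indices(d.shape)
    p=np.stack([(u-K[0,2])/K[0,0]*d,(v-K[1,2])/K[1,1]*d,d],-1)
    return p@att(c).T+np.array(c["origin"])
def proj(c,P):
    q=(np.atleast_2d(P)-np.array(c["origin"]))@att(c); K=c["intrinsics"]
    return np.c_[q[:,0]/q[:,2]*K[0,0]+K[0,2],q[:,1]/q[:,2]*K[1,1]+K[1,2]]
def save(n,c): cv2.imwrite(f"pics/{n}.png",c["image"][:,:,::-1])
E
python3 - <<'E'
from h import *
print(bot.tcp_to_grasp, bot.sense())
im=[]
for n in("scene","side"):
    c=cam(n); im.append(c["image"]); print(n,c["origin"],c["attitude"],c["intrinsics"])
    np.savez(f"{n}0.npz",**c)
    for t in("jar_a","lane"):
        print(t,[(round(r["score"],2),np.round(r["rect"])) for r in look_for(n,t)])
m=np.vstack(im); cv2.imwrite("pics/a.png",cv2.resize(np.hstack(im),(800,300))[:,:,::-1])
save("scene0",dict(image=im[0])); save("side0",dict(image=im[1]))
E
```

```text
pics
18.700000000000003 {'t': 0.0, 'joints': array([-1.3738081 ,  0.62937123,  0.03841376,  1.51836635, -0.02697675,
        0.99630178, -0.01996651]), 'joint_velocities': array([-2.61528853e-06,  1.86223958e-03,  1.35393405e-03,  6.56538149e-04,
       -6.85461123e-04, -1.60245919e-03,  1.68873700e-04]), 'tau': array([-6.26925048e-04, -5.63382411e+01,  1.22588307e+00, -1.93451339e+01,
        1.09504117e-02,  1.00495797e-02,  2.40972673e-05]), 'tool_pos': array([168.65271335, 627.08814683, 230.37284786]), 'ee_rot': array([ 0.7009356 ,  0.09194077,  0.70109347, -0.09329591]), 'wrist_force': array([-0.44646228, -0.67028914,  0.90069552]), 'torque': array([ 0.01010603, -0.01660774, -0.00598623]), 'gripper_width': 85.49771531079377}
scene [1272.23278756   18.5854914   642.92390368] [-0.31603097  0.6454241   0.62852311 -0.29750773] [[386.33675071   0.         280.42264938]
 [  0.         386.33675071 206.63721623]
 [  0.           0.           1.        ]]
jar_a [(0.93, array([257., 195.,  31.,  58.])), (0.8, array([352., 196.,  56.,  35.])), (0.79, array([195., 196.,  50.,  26.])), (0.62, array([318., 160.,  41.,  26.])), (0.6, array([295., 194.,  32.,  51.])), (0.57, array([420., 247.,  58.,  55.])), (0.35, array([263., 211., 238.,  42.]))]
lane []
side [335.93017178 540.42933559 706.31547078] [ 0.0708693  -0.18265819  0.92657316 -0.32105406] [[383.78662281   0.         285.95404266]
 [  0.         383.78662281 205.96873494]
 [  0.           0.           1.        ]]
jar_a [(0.98, array([169., 313.,  71.,  62.])), (0.91, array([274., 280.,  56.,  71.])), (0.87, array([341., 147.,  45.,  54.])), (0.57, array([303., 217.,  39.,  60.])), (0.55, array([322., 184.,  34.,  57.]))]
lane [(0.76, array([302., 226., 153., 219.]))]
```

View pics/scene0.png

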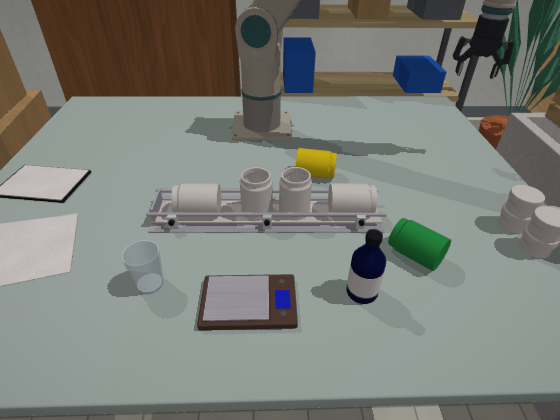

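View pics/side0.png

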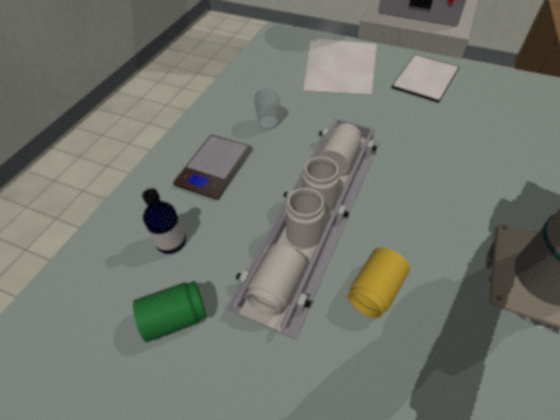

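The lane runs roughly along world y, with jars at scene columns 197, 256, 295 and 352. The left one (197,196) and the right one (352,197) are lying down. Decoys: yellow at (317,163), green at (420,245). Next I'll fit the geometry from depth.

```bash
cat > m.py <<'E'
from h import *
P=[]
for n in("scene","side"):
    c=dict(np.load(f"{n}0.npz")); p=cloud(c).reshape(-1,3); col=c["image"].reshape(-1,3).astype(int)
    ok=(c["depth"].ravel()>0); p=p[ok]; col=col[ok]
    b=p[(abs(p[:,0]-700)<300)&(abs(p[:,1])<300)]
    print(n,"bench z",np.median(b[:,2][abs(b[:,2])<8]))
    g=(col.max(1)-col.min(1)<60)&(p[:,0]>350)&(p[:,0]<900)&(abs(p[:,1])<450)
    P.append(p[g])
    q=p[g]
    # rails: z 36..46
    for (lo,hi) in((36,46),(60,95),(110,125)):
        s=q[(q[:,2]>lo)&(q[:,2]<hi)]
        print(lo,hi,len(s),np.percentile(s[:,0],[2,25,50,75,98]).round(),np.percentile(s[:,1],[2,25,50,75,98]).round())
a=np.vstack(P); np.save("cl.npy",a)
# height map top view
S=2; W=np.zeros((300,400),np.uint8)
# x 350..950 rows, y -400..400
o=a[np.argsort(a[:,2])]
r=((o[:,0]-350)/2).astype(int); cc=((o[:,1]+400)/2).astype(int)
k=(r>=0)&(r<300)&(cc>=0)&(cc<400)
W[r[k],cc[k]]=np.clip(o[k,2]*1.9+10,0,255)
cv2.imwrite("pics/top.png",cv2.applyColorMap(cv2.resize(W,(800,600),interpolation=0),cv2.COLORMAP_JET))
E
python3 m.py
```

```text
scene bench z 0.2927284660113969
36 46 2173 [443. 532. 543. 553. 785.] [-264. -156.   28.  198.  352.]
60 95 4300 [457. 510. 526. 699. 787.] [-262. -193.   -6.  197.  285.]
110 125 855 [459. 479. 524. 767. 781.] [-41.  11.  92. 198. 235.]
side bench z -0.40617662689612644
36 46 2734 [429. 445. 468. 546. 733.] [-264.  -39.  133.  247.  403.]
60 95 6087 [457. 479. 504. 630. 752.] [-261. -104.  194.  255.  381.]
110 125 950 [459. 481. 512. 736. 769.] [-42.  20.  88. 208. 238.]
```

View pics/top.png

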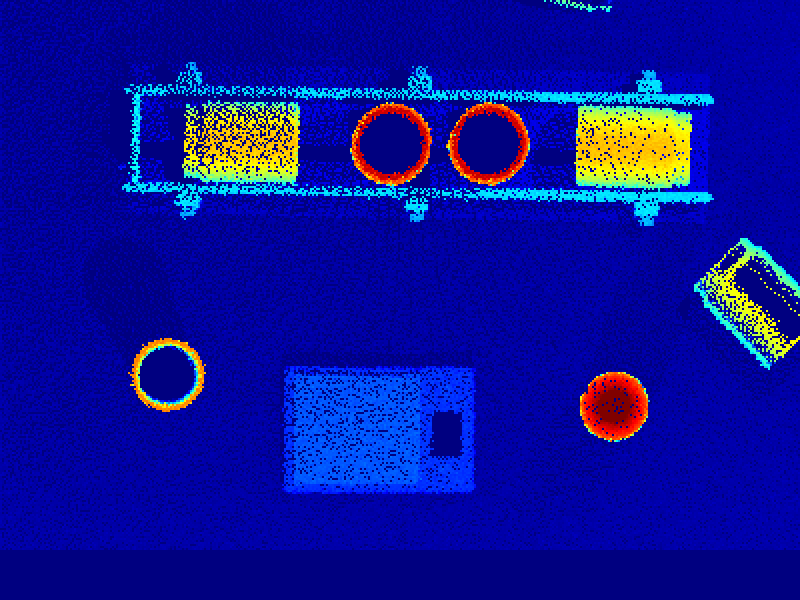

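Top view (1 px = 1 mm, y = col−400, x = row+350): stop face at y≈-261. Jar_a spans y≈-216..-101, b is at (494,-9), c at (494,89), and d spans y≈177..291. The lane is tilted by about 1°. Next: precise fits, tool orientation, and a check of which helpers the robot object offers.

```bash
cat > fit.py <<'E'
from h import *
from scipy.optimize import least_squares
print([a for a in dir(bot) if a[0]!='_'])
s=bot.sense(); q=s["ee_rot"]; M=R.from_quat(np.r_[q[1:],q[0]]).as_matrix(); print(M.round(3))
for n in("scene","side"):
    c=dict(np.load(f"{n}0.npz")); p=cloud(c).reshape(-1,3); p=p[c["depth"].ravel()>0]
    p=p[(p[:,0]>420)&(p[:,0]<570)&(p[:,1]>-290)&(p[:,1]<330)]
    print(n)
    for nm,yc in(("b",-9),("c",89)):
        k=p[(abs(p[:,1]-yc)<46)&(p[:,2]>60)&(p[:,2]<98)]
        k=k[np.hypot(k[:,0]-494,k[:,1]-yc)>34]
        f=least_squares(lambda v:np.hypot(k[:,0]-v[0],k[:,1]-v[1])-40,[494,yc],loss="soft_l1")
        print(nm,f.x.round(1),len(k))
    for nm,lo,hi in(("a",-225,-95),("d",170,300)):
        k=p[(p[:,1]>lo)&(p[:,1]<hi)&(p[:,2]>50)]
        print(nm,"y ext",np.percentile(k[:,1],[.5,99.5]).round(1),"ztop",np.percentile(k[:,2],99).round(1))
        mid=k[(abs(k[:,1]-(lo+hi)/2)<30)]
        y0=(lo+hi)/2
        f=least_squares(lambda v:np.hypot(mid[:,0]-v[0]-v[1]*(mid[:,1]-y0),mid[:,2]-v[2])-40,[494,0,48],loss="soft_l1")
        print("  axis x at y",y0,f.x.round(3))
    k=p[(p[:,2]>38)&(p[:,2]<46)]
    for lo,hi in((430,462),(530,562)):
        r=k[(k[:,0]>lo)&(k[:,0]<hi)&(abs(k[:,1])<270)]
        print("rail",np.polyfit(r[:,1],r[:,0],1).round(4))
    r=k[(k[:,1]<-245)&(k[:,0]>460)&(k[:,0]<525)]; print("stop y",np.percentile(r[:,1],[5,50,95]).round(1))
E
python3 fit.py
```

```text
['MotionError', 'sense', 'tcp_to_grasp']
[[-0.     0.26   0.966]
 [-0.001  0.966 -0.26 ]
 [-1.    -0.001 -0.   ]]
scene
b [492.8  -9.4] 533
c [492.5  87.8] 525
a y ext [-215.3 -103.1] ztop 88.8
  axis x at y -160.0 [4.90023e+02 1.90000e-02 4.75000e+01]
d y ext [176.9 287.8] ztop 88.7
  axis x at y 235.0 [4.95873e+02 2.70000e-02 4.75320e+01]
rail [9.000000e-03 4.464907e+02]
rail [9.500000e-03 5.422077e+02]
stop y [-267.8 -262.7 -261.3]
side
b [494.6  -6.2] 554
c [492.9  89.2] 742
a y ext [-214.2 -101.4] ztop 87.4
  axis x at y -160.0 [4.92083e+02 2.20000e-02 4.60730e+01]
d y ext [179.  289.8] ztop 87.9
  axis x at y 235.0 [4.97631e+02 3.10000e-02 4.64730e+01]
rail [8.000000e-03 4.441294e+02]
rail [1.600000e-02 5.441766e+02]
stop y [-268.3 -264.  -260.4]
```

>>> move_arm:
  gripper: [0,0,0,0,0,0,0,0]
  translation:
    - [0.0414,-0.041,0]
    - [0.0414,-0.041,0]
    - [0.0414,-0.041,0]
    - [0.0414,-0.041,0]
    - [0.0414,-0.041,0]
    - [0.0414,-0.041,0]
    - [0.0414,-0.041,0]
    - [0.0414,-0.041,0]
  rotation:
    - [0,0,-0.166]
    - [0,0,-0.166]
    - [0,0,-0.166]
    - [0,0,-0.166]
    - [0,0,-0.166]
    - [0,0,-0.166]
    - [0,0,-0.166]
    - [0,0,-0.166]

```text
t: 1.3
tool_pos: [501.2, 298.5, 231.5]
ee_rot: [0.494, 0.506, 0.494, -0.506]
wrist_force: [0.9, 1.3, 0.1]
gripper_width: 85.5
```

>>> move_arm:
  gripper: [0,0,0,0,0,0,0,0]
  translation:
    - [-0.001,-0.059,0]
    - [-0.001,-0.059,0]
    - [-0.001,-0.059,0]
    - [-0.001,-0.059,0]
    - [-0.001,-0.059,0]
    - [-0.001,-0.059,0]
    - [-0.001,-0.059,0]
    - [-0.001,-0.059,0]
  rotation:
    - [0,0,0]
    - [0,0,0]
    - [0,0,0]
    - [0,0,0]
    - [0.0875,0,0]
    - [0.0875,0,0]
    - [0.0875,0,0]
    - [0.0875,0,0]

```text
t: 2.3
tool_pos: [492.3, -174.1, 231.9]
ee_rot: [0.399, 0.585, 0.576, -0.409]
wrist_force: [1.8, 1.0, -0.2]
gripper_width: 85.3
```

```bash
cat >> h.py <<'E'
def st():
    s=bot.sense(); q=s["ee_rot"]; M=R.from_quat(np.r_[q[1:],q[0]]).as_matrix()
    print("t",round(s["t"],2),"tcp",s["tool_pos"].round(1),"dir",M[:,0].round(3),"jaw",M[:,1].round(3),"F",s["wrist_force"].round(1),"w",round(s["gripper_width"],1),"\nq",s["joints"].round(2))
E
python3 -c "
from h import *
st()"
```

```text
t 2.3 tcp [ 492.3 -174.1  231.9] dir [ 0.002  0.346 -0.938] jaw [ 1.    -0.019 -0.004] F [ 1.8  1.  -0.2] w 85.3 
q [ 0.31  0.56  0.28  1.77 -0.51  1.09  0.84]
```

>>> move_arm:
  gripper: [0,0,0,0,0,0,0,0]
  translation:
    - [0,0,0.01]
    - [0,0,0.01]
    - [0,0,0]
    - [0,0,0]
    - [0,0,0]
    - [0,0,0]
    - [0,0,0]
    - [0,0,0]
  rotation:
    - [-0.175,0,0]
    - [-0.175,0,0]
    - [-0.175,0,0]
    - [-0.175,0,0]
    - [-0.175,0,0]
    - [-0.175,0,0]
    - [-0.175,0,0]
    - [-0.175,0,0]

```text
t: 3.3
tool_pos: [493.4, -170.8, 251.6]
ee_rot: [-0.683, -0.188, -0.173, 0.684]
wrist_force: [0.4, -0.5, -0.6]
gripper_width: 85.4
```

```bash
python3 -c "
from h import *
st(); c=cam('wrist'); save('w1',c); c=cam('scene'); save('s1',c); np.savez('s1',**c)"
```

```text
t 3.3 tcp [ 493.4 -170.8  251.6] dir [ 0.004 -0.869 -0.494] jaw [ 1.    -0.006  0.02 ] F [ 0.4 -0.5 -0.6] w 85.4 
q [-0.93  0.98  1.06  2.05  0.42  0.63 -0.47]
```

View pics/s1.png

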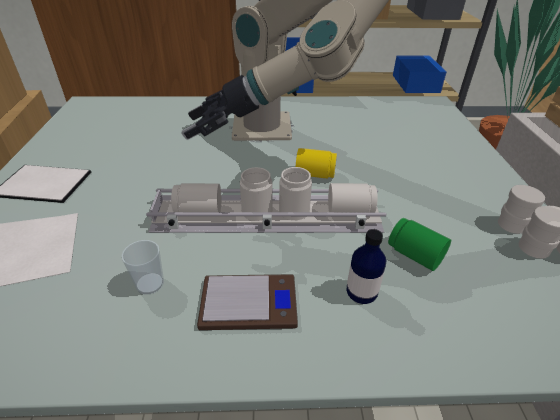

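>>> move_arm:
  gripper: [0,0,0,0,0,0,0,0]
  translation:
    - [0,0,0]
    - [0,0,0]
    - [0,0,0]
    - [0,0,0]
    - [0,0,-0.01]
    - [0,0,-0.02]
    - [0,0,-0.03]
    - [-0.002,0,-0.03]
  rotation:
    - [0.186,0,0]
    - [0.186,0,0]
    - [0.186,0,0]
    - [0.186,0,0]
    - [0.186,0,0]
    - [0.186,0,0]
    - [0.186,0,0]
    - [0.186,0,0]

```text
t: 4.4
tool_pos: [491.8, -175.5, 166.5]
ee_rot: [0.377, 0.604, 0.59, -0.381]
wrist_force: [-0.5, 0.0, -0.4]
gripper_width: 85.5
```

Run:
```python
from h import *
st(); c=cam('wrist'); save('w2',c); np.savez('w2',**c); s=bot.sense()
p=cloud(c).reshape(-1,3); p=p[c["depth"].ravel()>0]
k=p[(p[:,1]>-225)&(p[:,1]<-95)&(abs(p[:,0]-492)<45)&(p[:,2]>52)&(p[:,2]<95)]
from scipy.optimize import least_squares
print(len(k),np.percentile(k[:,1],[.5,99.5]),np.percentile(k[:,2],99))
k=k[(k[:,1]<-105)&(k[:,1]>-190)]
f=least_squares(lambda v:np.hypot(k[:,0]-v[0]-v[1]*(k[:,1]+180),k[:,2]-v[2])-40,[491,0,48],loss="soft_l1");print(f.x.round(3))
```

```text
t 4.4 tcp [ 491.8 -175.5  166.5] dir [ 0.013  0.425 -0.905] jaw [ 1.    -0.021  0.005] F [-0.5  0.  -0.4] w 85.5 
q [ 0.46  0.66  0.12  1.8  -0.54  1.    0.92]
17337 [-215.79042761 -105.57127268] 87.40639106227508
[4.91253e+02 1.90000e-02 4.64280e+01]
```

View pics/w2.png

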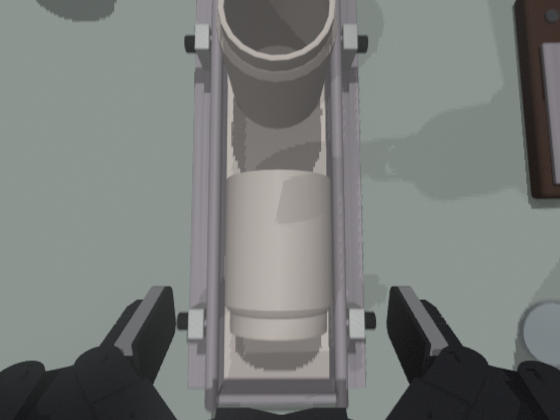

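The wrist view shows jar_a centred between the fingers: body at columns 225–332, neck at rows 305–338, stop at the bottom. Now I'll descend.

>>> move_arm:
  gripper: [0,0,0,0,0,0]
  translation:
    - [0,0.001,-0.03]
    - [-0.0005,0.001,-0.03]
    - [0,0.001,-0.03]
    - [0,0,-0.02]
    - [0,0,-0.01]
    - [0,0,0]
  rotation:
    - [0,0,0]
    - [0,0,0]
    - [0,0,0]
    - [0,0,0]
    - [0,0,0]
    - [0,0,0]

```text
t: 5.2
tool_pos: [489.8, -169.9, 42.1]
ee_rot: [0.374, 0.601, 0.592, -0.385]
wrist_force: [0.0, 0.4, 0.0]
gripper_width: 85.2
```

Run:
```python
from h import *
st(); c=cam('wrist'); save('w3',c); np.savez('w3',**c)
```

```text
t 5.2 tcp [ 489.8 -169.9   42.1] dir [ 0.001  0.424 -0.906] jaw [ 1.    -0.019 -0.007] F [0.  0.4 0. ] w 85.2 
q [ 0.49  0.85  0.06  1.85 -0.62  0.77  1.04]
```

View pics/w3.png

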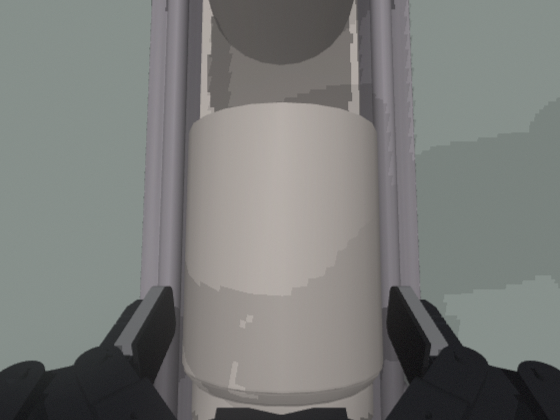

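Fingers straddle the jar above the rails, no contact. I'll read the finger-tip height from depth.

Run:
```python
from h import *
c=dict(np.load('w3.npz')); p=cloud(c)
for r,cc in((290,155),(290,165),(292,172),(320,160),(350,130),(290,400),(300,395),(350,430),(300,175),(320,176)):
    print(r,cc,p[r,cc].round(1))
```

```text
290 155 [ 444.1 -167.9   64.6]
290 165 [ 448.1 -167.9   65.4]
292 172 [ 448.2 -169.5   56.8]
320 160 [ 447.9 -177.9   70. ]
350 130 [ 446.4 -182.8   92. ]
290 400 [ 535.7 -169.6   63.3]
300 395 [ 533.6 -173.2   63.4]
350 430 [ 535.3 -184.5   90.8]
300 175 [ 444.4 -174.6   39.3]
320 176 [ 444.7 -183.3   38.4]
```

>>> move_arm:
  gripper: [0,0,0,0,0]
  translation:
    - [0.001,0,-0.004]
    - [0,0,-0.003]
    - [0,0,-0.002]
    - [0,0,0]
    - [0,0,0]
  rotation:
    - [0,0,0]
    - [0,0,0]
    - [0,0,0]
    - [0,0,0]
    - [0,0,0]

```text
t: 5.88
tool_pos: [490.9, -169.3, 33.0]
ee_rot: [0.374, 0.601, 0.593, -0.385]
wrist_force: [-0.8, -0.6, 6.4]
gripper_width: 85.4
```

>>> move_arm:
  gripper: [0,0]
  translation:
    - [0,0,-0.002]
    - [0,0,0]
  rotation:
    - [0,0,0]
    - [0,0,0]

```text
t: 6.12
tool_pos: [491.0, -169.2, 32.4]
ee_rot: [0.374, 0.601, 0.593, -0.384]
wrist_force: [-3.8, -1.5, 15.4]
gripper_width: 85.7
```

Fingertips touched the rail tops at TCP z≈33, as intended. I'll raise 3 mm and grip.

>>> move_arm:
  gripper: [0,0.3,1,1,1,1]
  translation:
    - [0,0,0.003]
    - [0,0,0]
    - [0,0,0]
    - [0,0,0]
    - [0,0,0]
    - [0,0,0]
  rotation:
    - [0,0,0]
    - [0,0,0]
    - [0,0,0]
    - [0,0,0]
    - [0,0,0]
    - [0,0,0]
  force: 40

```text
t: 6.88
tool_pos: [491.5, -169.9, 34.7]
ee_rot: [0.374, 0.601, 0.592, -0.385]
wrist_force: [-0.4, -2.0, 12.0]
gripper_width: 77.7
```

>>> move_arm:
  gripper: [1,1,1,1]
  translation:
    - [0,0,0.01]
    - [0,0,0.015]
    - [0,0,0.015]
    - [0,0,0]
  rotation:
    - [0,0,0]
    - [0,0,0]
    - [0,0,0]
    - [0,0,0]

```text
t: 7.38
tool_pos: [491.4, -169.7, 74.6]
ee_rot: [0.375, 0.601, 0.592, -0.385]
wrist_force: [-0.5, -0.2, -2.0]
gripper_width: 77.4
```

Run:
```python
from h import *
st(); c=cam('wrist'); d=cam('side'); cv2.imwrite('pics/g1.png',np.hstack([c["image"][:,100:460],d["image"][:,200:560]])[:,:,::-1])
```

```text
t 7.38 tcp [ 491.4 -169.7   74.6] dir [ 0.002  0.423 -0.906] jaw [ 1.    -0.018 -0.006] F [-0.5 -0.2 -2. ] w 77.4 
q [ 0.48  0.8   0.08  1.84 -0.6   0.83  1.  ]
```

View pics/g1.png

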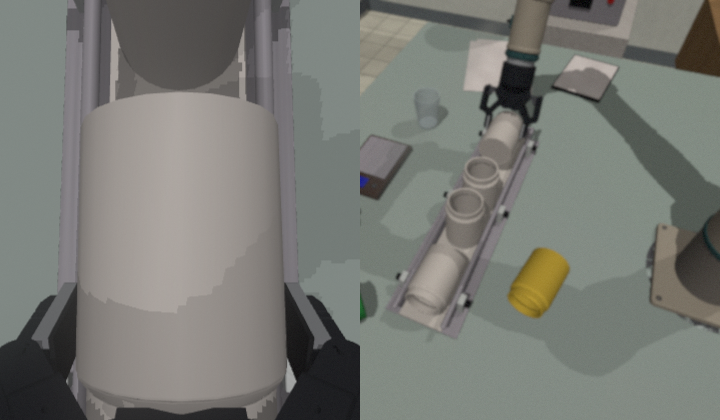

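Jar_a is held level: its weight shows as −2 N, and the foot points up-image. Next I'll raise it and turn mouth up by 80°.

>>> move_arm:
  gripper: [1,1,1,1,1,1,1,1]
  translation:
    - [0,0,0.04]
    - [0,0,0.04]
    - [0,-0.005,0.01]
    - [0,-0.005,0]
    - [0,-0.005,0]
    - [0,-0.005,0]
    - [0,-0.005,0]
    - [0,-0.005,0]
  rotation:
    - [0,0,0]
    - [-0.17,0,0]
    - [-0.17,0,0]
    - [-0.17,0,0]
    - [-0.17,0,0]
    - [-0.17,0,0]
    - [-0.17,0,0]
    - [-0.17,0,0]

```text
t: 8.48
tool_pos: [490.9, -198.0, 163.5]
ee_rot: [-0.647, -0.287, -0.274, 0.651]
wrist_force: [-0.6, -0.8, -3.9]
gripper_width: 77.4
```

>>> move_arm:
  gripper: [1,1,1]
  translation:
    - [0,-0.005,0]
    - [0,-0.003,0]
    - [0,0,0]
  rotation:
    - [-0.17,0,0]
    - [-0.035,0,0]
    - [0,0,0]

```text
t: 8.85
tool_pos: [490.1, -207.6, 163.1]
ee_rot: [-0.671, -0.22, -0.207, 0.676]
wrist_force: [0.6, -1.1, -0.0]
gripper_width: 77.5
```

Run:
```python
from h import *
st(); c=cam('scene'); d=cam('side'); np.savez('s2',**c); np.savez('d2',**d)
cv2.imwrite('pics/g2.png',np.hstack([cv2.resize(c["image"][80:290,120:400],None,fx=1.4,fy=1.4),cv2.resize(d["image"][50:260,230:510],None,fx=1.4,fy=1.4)])[:,:,::-1])
# jar_a cloud: x profile by height
for n,cc in(("scene",c),("side",d)):
    p=cloud(cc).reshape(-1,3); col=cc["image"].reshape(-1,3).astype(int)
    k=(cc["depth"].ravel()>0)&(abs(p[:,0]-492)<48)&(p[:,1]<-90)&(p[:,1]>-290)&(p[:,2]>55)&(p[:,2]<260)&(col.min(1)>105)
    q=p[k]; 
    for z in range(60,260,10):
        m=q[abs(q[:,2]-z)<3]
        if len(m)>10: print(n,z,len(m),np.percentile(m[:,1],[2,98]).round(),np.percentile(m[:,0],[2,98]).round())
```

```text
t 8.85 tcp [ 490.1 -207.6  163.1] dir [-0.001 -0.817 -0.577] jaw [ 1.    -0.012  0.015] F [ 0.6 -1.1 -0. ] w 77.5 
q [-0.83  1.14  1.09  2.11  0.04  0.38 -0.15]
scene 100 13 [-208. -177.] [519. 531.]
scene 110 56 [-210. -144.] [488. 531.]
scene 120 55 [-208. -156.] [518. 532.]
scene 130 55 [-211. -157.] [511. 531.]
scene 140 55 [-214. -161.] [515. 531.]
scene 150 58 [-217. -162.] [512. 531.]
scene 160 47 [-219. -164.] [517. 531.]
scene 170 12 [-227. -179.] [511. 531.]
scene 180 46 [-230. -200.] [452. 529.]
scene 190 77 [-235. -186.] [451. 530.]
scene 200 133 [-232. -167.] [456. 527.]
scene 210 106 [-224. -166.] [456. 527.]
```

View pics/g2.png

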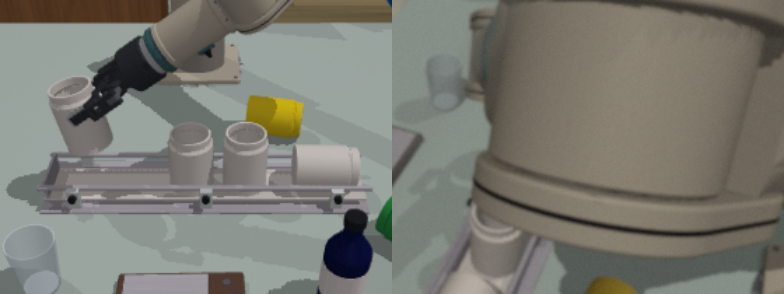

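Jar_a hangs about 12° from upright, mouth towards the stop. I'll lower it and shift towards the stop.

>>> move_arm:
  gripper: [1,1,1,1]
  translation:
    - [0.001,-0.015,-0.015]
    - [0,-0.015,-0.02]
    - [0,0,-0.015]
    - [0,0,0]
  rotation:
    - [0,0,0]
    - [0,0,0]
    - [0,0,0]
    - [0,0,0]

```text
t: 9.45
tool_pos: [491.5, -237.3, 113.0]
ee_rot: [-0.671, -0.222, -0.207, 0.676]
wrist_force: [0.6, 0.4, -2.2]
gripper_width: 77.6
```

Run:
```python
from h import *
st()
```

```text
t 9.45 tcp [ 491.5 -237.3  113. ] dir [-0.001 -0.816 -0.578] jaw [ 1.    -0.013  0.017] F [ 0.6  0.4 -2.2] w 77.6 
q [-0.75  1.22  1.03  2.11  0.02  0.26 -0.17]
```

>>> move_arm:
  gripper: [1,1,1]
  translation:
    - [0,0,-0.007]
    - [0,0,-0.008]
    - [0,0,0]
  rotation:
    - [0,0,0]
    - [0,0,0]
    - [0,0,0]

```text
t: 9.82
tool_pos: [491.6, -236.9, 97.7]
ee_rot: [-0.672, -0.22, -0.207, 0.676]
wrist_force: [-0.4, -0.7, -1.4]
gripper_width: 77.6
```

Run:
```python
from h import *
st()
```

```text
t 9.82 tcp [ 491.6 -236.9   97.7] dir [ 0.    -0.817 -0.576] jaw [ 1.    -0.011  0.015] F [-0.4 -0.7 -1.4] w 77.6 
q [-0.75  1.25  1.01  2.11  0.01  0.25 -0.19]
```

>>> move_arm:
  gripper: [1,1,1,1]
  translation:
    - [0,0,-0.005]
    - [0,0,-0.004]
    - [0,0,-0.002]
    - [0,0,0]
  rotation:
    - [0,0,0]
    - [0,0,0]
    - [0,0,0]
    - [0,0,0]

```text
t: 10.32
tool_pos: [491.5, -237.3, 87.2]
ee_rot: [-0.672, -0.22, -0.207, 0.676]
wrist_force: [0.5, -0.2, -2.3]
gripper_width: 77.5
```

Run:
```python
from h import *
st()
```

```text
t 10.32 tcp [ 491.5 -237.3   87.2] dir [-0.    -0.818 -0.576] jaw [ 1.    -0.012  0.016] F [ 0.5 -0.2 -2.3] w 77.5 
q [-0.74  1.27  1.    2.11  0.02  0.24 -0.22]
```

>>> move_arm:
  gripper: [1,1,1,1]
  translation:
    - [0,0,-0.002]
    - [0,0,-0.002]
    - [0,0,-0.001]
    - [0,0,0]
  rotation:
    - [0,0,0]
    - [0,0,0]
    - [0,0,0]
    - [0,0,0]

```text
t: 10.82
tool_pos: [491.5, -237.3, 82.3]
ee_rot: [-0.672, -0.22, -0.207, 0.676]
wrist_force: [-0.5, -0.7, -1.7]
gripper_width: 77.6
```

Run:
```python
from h import *
st(); c=cam('scene'); np.savez('s3',**c)
cv2.imwrite('pics/g3.png',cv2.resize(c["image"][90:270,110:350],None,fx=3,fy=3)[:,:,::-1])
```

```text
t 10.82 tcp [ 491.5 -237.3   82.3] dir [-0.    -0.817 -0.576] jaw [ 1.    -0.012  0.016] F [-0.5 -0.7 -1.7] w 77.6 
q [-0.73  1.26  0.97  2.11  0.12  0.23 -0.32]
```

View pics/g3.png

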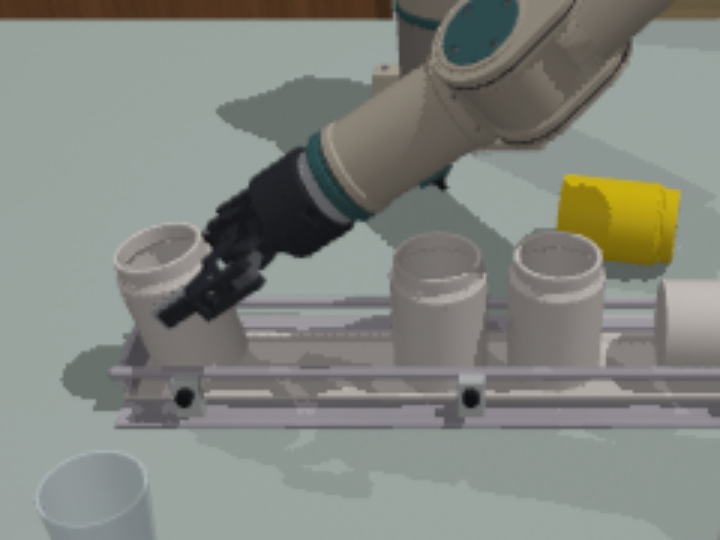

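>>> move_arm:
  gripper: [1,1,1]
  translation:
    - [0,0,-0.002]
    - [0,0,-0.001]
    - [0,0,0]
  rotation:
    - [0,0,0]
    - [0,0,0]
    - [0,0,0]

```text
t: 11.25
tool_pos: [491.6, -237.3, 79.3]
ee_rot: [-0.672, -0.22, -0.207, 0.676]
wrist_force: [-0.6, -0.1, -1.4]
gripper_width: 77.6
```

>>> move_arm:
  gripper: [1,1,1]
  translation:
    - [0,0,-0.002]
    - [0,0,-0.001]
    - [0,0,0]
  rotation:
    - [0,0,0]
    - [0,0,0]
    - [0,0,0]

```text
t: 11.62
tool_pos: [491.6, -237.7, 77.1]
ee_rot: [-0.672, -0.22, -0.206, 0.676]
wrist_force: [-0.3, 1.4, 3.7]
gripper_width: 77.8
```

Run:
```python
from h import *
st()
```

```text
t 11.62 tcp [ 491.6 -237.7   77.1] dir [-0.    -0.818 -0.575] jaw [ 1.    -0.012  0.017] F [-0.3  1.4  3.7] w 77.8 
q [-0.72  1.26  0.94  2.11  0.23  0.23 -0.45]
```

Foot edge has touched (+5 N). Releasing so it settles upright.

>>> move_arm:
  gripper: [0.5,0,0,0,0]
  translation:
    - [0,0,0]
    - [0,0,0]
    - [0,0,0]
    - [0,0,0]
    - [0,0,0]
  rotation:
    - [0,0,0]
    - [0,0,0]
    - [0,0,0]
    - [0,0,0]
    - [0,0,0]
  force: 20

```text
t: 12.25
tool_pos: [491.5, -237.2, 76.2]
ee_rot: [-0.672, -0.22, -0.207, 0.676]
wrist_force: [0.1, 0.9, 1.3]
gripper_width: 85.6
```

Run:
```python
from h import *
st(); c=cam('scene'); np.savez('s3',**c)
cv2.imwrite('pics/g4.png',cv2.resize(c["image"][90:270,110:350],None,fx=3,fy=3)[:,:,::-1])
```

```text
t 12.25 tcp [ 491.5 -237.2   76.2] dir [-0.    -0.817 -0.576] jaw [ 1.    -0.011  0.016] F [0.1 0.9 1.3] w 85.6 
q [-0.72  1.26  0.94  2.11  0.23  0.23 -0.44]
```

View pics/g4.png

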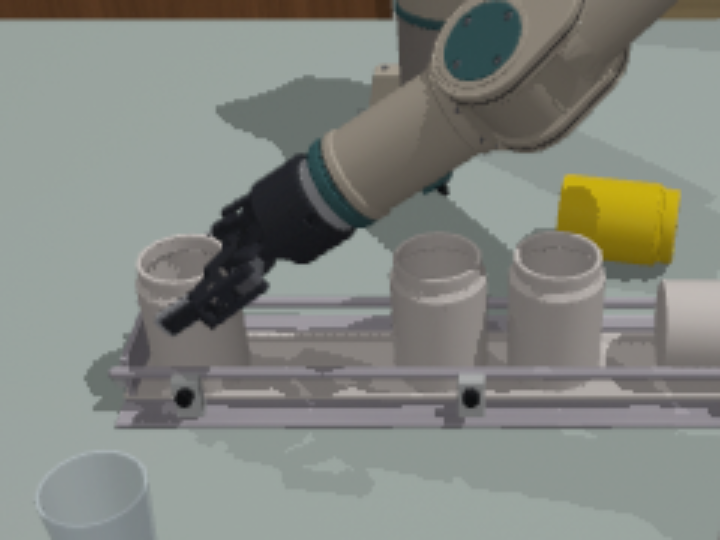

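Jar_a now stands upright near the stop. Retracting along the tool axis.

>>> move_arm:
  gripper: [0,0,0,0,0,0,0,0]
  translation:
    - [0,0.008,0.006]
    - [0,0.012,0.0085]
    - [0,0.016,0.0115]
    - [0,0.018,0.013]
    - [0,0.018,0.013]
    - [0,0.018,0.013]
    - [0,0.01,0.03]
    - [0,0,0.05]
  rotation:
    - [0,0,0]
    - [0,0,0]
    - [0,0,0]
    - [0,0,0]
    - [0,0,0]
    - [0,0,0]
    - [0,0,0]
    - [0.1,0,0]

```text
t: 13.3
tool_pos: [492.3, -133.5, 219.5]
ee_rot: [-0.662, -0.25, -0.243, 0.663]
wrist_force: [1.3, 0.2, 1.7]
gripper_width: 85.3
```

>>> move_arm:
  gripper: [0.5,1,1,1,1,1,1,1]
  translation:
    - [0,0.02,0.03]
    - [0,0.04,0]
    - [0,0.04,0]
    - [0,0.04,0]
    - [0,0.04,0]
    - [0,0.04,0]
    - [0,0.02,0]
    - [0,0.01,0]
  rotation:
    - [0.15,0,0]
    - [0.15,0,0]
    - [0.15,0,0]
    - [0.1,0,0]
    - [0,0,0]
    - [0,0,0]
    - [0,0,0]
    - [0,0,0]

```text
t: 14.3
tool_pos: [491.1, 113.4, 251.5]
ee_rot: [-0.567, -0.423, -0.412, 0.575]
wrist_force: [-0.7, -0.2, 0.1]
gripper_width: -0.2
```

```bash
cat > jars.py <<'E'
from h import *
from scipy.optimize import least_squares
def jars(cs=("scene","side","wrist"),zlo=62,zhi=97):
    for n in cs:
        c=cam(n); p=cloud(c); ok=c["depth"]>0; p=p[ok]
        p=p[(abs(p[:,0]-494)<46)&(abs(p[:,1]-20)<320)]
        t=p[(p[:,2]>112)&(p[:,2]<126)]     # rim rings
        if len(t)<30: print(n,"none"); continue
        ys=np.sort(t[:,1]); cl=np.split(ys,np.where(np.diff(ys)>4)[0]+1)
        print(n,"rim clusters",[(len(k),k[0].round(),k[-1].round()) for k in cl if len(k)>15])
        for k in cl:
            if len(k)<40: continue
            q=t[(t[:,1]>=k[0])&(t[:,1]<=k[-1])]
            f=least_squares(lambda v:np.hypot(q[:,0]-v[0],q[:,1]-v[1])-34.5,[494,(k[0]+k[-1])/2],loss="soft_l1")
            print("   ring",f.x.round(1),"z",np.percentile(q[:,2],95).round(1))
E
python3 - <<'E'
from jars import *
st(); jars()
E
```

```text
t 14.3 tcp [491.1 113.4 251.5] dir [-0.    -0.303 -0.953] jaw [ 1.    -0.018  0.006] F [-0.7 -0.2  0.1] w -0.2 
q [-0.94  0.55  0.71  1.84 -0.07  0.96 -0.26]
scene rim clusters [(234, np.float64(-247.0), np.float64(-177.0)), (236, np.float64(-44.0), np.float64(26.0)), (236, np.float64(52.0), np.float64(123.0))]
   ring [ 494.2 -212.5] z 121.2
   ring [494.2  -9.1] z 121.2
   ring [494.1  88. ] z 121.2
side rim clusters [(208, np.float64(-249.0), np.float64(-175.0)), (217, np.float64(-45.0), np.float64(28.0)), (292, np.float64(53.0), np.float64(125.0))]
   ring [ 493.7 -211.8] z 120.1
   ring [493.6  -8.2] z 120.2
   ring [493.  89.] z 120.6
wrist rim clusters [(95, np.float64(-248.0), np.float64(-241.0)), (32, np.float64(-184.0), np.float64(-177.0)), (963, np.float64(-31.0), np.float64(26.0)), (2017, np.float64(50.0), np.float64(123.0))]
   ring [ 494.3 -211.9] z 119.6
   ring [493.7  -9.4] z 119.9
   ring [493.4  88.1] z 120.0
```

a stands at y=-212, b at -9 and c at 88.5, all at rim height 120. Now push c and b down the lane with closed fingers inserted between c and d.

>>> move_arm:
  gripper: [1,1,1,1,1,1,1]
  translation:
    - [0.003,0.037,0]
    - [0,0,-0.04]
    - [0,0,-0.05]
    - [0,0,-0.05]
    - [0,0,-0.035]
    - [0,0,-0.016]
    - [0,0,0]
  rotation:
    - [0,0,0]
    - [0,0,0]
    - [0,0,0]
    - [0,0,0]
    - [0,0,0]
    - [0,0,0]
    - [0,0,0]

```text
t: 15.32
tool_pos: [494.5, 148.5, 60.2]
ee_rot: [-0.566, -0.423, -0.411, 0.576]
wrist_force: [-0.1, 0.2, 1.0]
gripper_width: 0.0
```

>>> move_arm:
  gripper: [1,1,1,1,1,1,1,1]
  translation:
    - [0,-0.006,0]
    - [0,-0.008,0]
    - [0,-0.01,0]
    - [0,-0.01,0]
    - [0,-0.01,0]
    - [0,-0.01,0]
    - [-0.001,-0.01,0]
    - [0,-0.01,0]
  rotation:
    - [0,0,0]
    - [0,0,0]
    - [0,0,0]
    - [0,0,0]
    - [0,0,0]
    - [0,0,0]
    - [0,0,0]
    - [0,0,0]

```text
t: 16.32
tool_pos: [492.9, 75.2, 60.2]
ee_rot: [-0.566, -0.423, -0.412, 0.575]
wrist_force: [-0.7, 3.4, 2.4]
gripper_width: -0.2
```

Run:
```python
from jars import *
st(); jars(("scene",))
```

```text
t 16.32 tcp [492.9  75.2  60.2] dir [-0.001 -0.302 -0.953] jaw [ 1.    -0.019  0.005] F [-0.7  3.4  2.4] w -0.2 
q [-0.75  0.82  0.54  2.02 -0.2   0.5  -0.18]
scene rim clusters [(235, np.float64(-248.0), np.float64(-178.0)), (230, np.float64(-85.0), np.float64(-17.0)), (235, np.float64(-8.0), np.float64(62.0)), (48, np.float64(78.0), np.float64(105.0))]
   ring [ 494.3 -212.7] z 121.2
   ring [496.2 -51.3] z 121.2
   ring [498.9  27.2] z 121.6
   ring [505.6 112.6] z 125.3
```

>>> move_arm:
  gripper: [1,1,1,1,1,1,1,1]
  translation:
    - [0,-0.01,0]
    - [0,-0.01,0]
    - [0,-0.01,0]
    - [-0.001,-0.01,0]
    - [0,-0.01,0]
    - [0,-0.01,0]
    - [0,-0.01,0]
    - [0,-0.007,0]
  rotation:
    - [0,0,0]
    - [0,0,0]
    - [0,0,0]
    - [0,0,0]
    - [0,0,0]
    - [0,0,0]
    - [0,0,0]
    - [0,0,0]

```text
t: 17.38
tool_pos: [492.3, -2.1, 60.3]
ee_rot: [-0.566, -0.423, -0.412, 0.575]
wrist_force: [-1.0, 1.6, -0.5]
gripper_width: -0.1
```

>>> move_arm:
  gripper: [1,1,1,1,0,0,0,0]
  translation:
    - [0,0.01,0]
    - [0,0.02,0]
    - [0,0.03,0.03]
    - [0,0.03,0.06]
    - [0.001,0.04,0.03]
    - [0.001,0.05,0]
    - [0.001,0.05,0]
    - [0.001,0.018,-0.01]
  rotation:
    - [0,0,0]
    - [0,0,0]
    - [0,0,0]
    - [0,0,0]
    - [0,0,0]
    - [0,0,0]
    - [-0.065,0,0]
    - [-0.065,0,0]

```text
t: 18.38
tool_pos: [496.5, 250.3, 166.3]
ee_rot: [-0.595, -0.386, -0.375, 0.598]
wrist_force: [-0.3, 0.2, -0.6]
gripper_width: 72.1
```

```bash
cat > jd.py <<'E'
from jars import *
def jd():
    c=cam('wrist'); np.savez('wd',**c); p=cloud(c); p=p[c["depth"]>0]
    k=p[(p[:,1]>165)&(p[:,1]<300)&(abs(p[:,0]-497)<45)&(p[:,2]>52)&(p[:,2]<95)]
    print(len(k),np.percentile(k[:,1],[.5,99.5]),np.percentile(k[:,2],99))
    k=k[(k[:,1]>185)&(k[:,1]<265)]
    f=least_squares(lambda v:np.hypot(k[:,0]-v[0]-v[1]*(k[:,1]-259),k[:,2]-v[2])-40,[497,0,48],loss="soft_l1");print("axis at y259",f.x.round(3))
E
python3 - <<'E'
from jd import *
st(); jars(("scene","side")); jd()
E
```

```text
t 18.38 tcp [496.5 250.3 166.3] dir [ 0.005 -0.422 -0.907] jaw [ 1.    -0.012  0.011] F [-0.3  0.2 -0.6] w 72.1 
q [-1.11  0.82  0.69  1.66 -0.13  1.02 -0.47]
scene rim clusters [(229, np.float64(-248.0), np.float64(-178.0)), (234, np.float64(-163.0), np.float64(-94.0)), (229, np.float64(-85.0), np.float64(-15.0))]
   ring [ 494.2 -212.6] z 121.2
   ring [ 493.9 -129.2] z 121.1
   ring [497.3 -50.9] z 121.5
side none
16336 [178.12042506 289.30050494] 87.02190350867137
axis at y259 [4.9833e+02 3.4000e-02 4.6354e+01]
```

>>> move_arm:
  gripper: [0,0,0,0,0,0,0,0]
  translation:
    - [0.0015,-0.004,0]
    - [0,0,0]
    - [0,0,-0.03]
    - [0,0,-0.03]
    - [0,0,-0.03]
    - [0,0,-0.02]
    - [0,0,-0.012]
    - [0,0,0]
  rotation:
    - [0,0,-0.015]
    - [0,0,0]
    - [0,0,0]
    - [0,0,0]
    - [0,0,0]
    - [0,0,0]
    - [0,0,0]
    - [0,0,0]

```text
t: 19.52
tool_pos: [498.0, 240.3, 44.1]
ee_rot: [-0.588, -0.388, -0.371, 0.605]
wrist_force: [0.3, -0.3, -0.3]
gripper_width: 85.5
```

>>> move_arm:
  gripper: [0,0,0,0]
  translation:
    - [0,0,-0.004]
    - [0,0,-0.003]
    - [0,0,0]
    - [0,0,0]
  rotation:
    - [0,0,0]
    - [0,0,0]
    - [0,0,0]
    - [0,0,0]

```text
t: 20.02
tool_pos: [498.1, 240.7, 37.4]
ee_rot: [-0.588, -0.389, -0.371, 0.605]
wrist_force: [-0.3, 0.1, 0.0]
gripper_width: 85.6
```

Run:
```python
from jd import *
st(); jd()
```

```text
t 20.02 tcp [498.1 240.7  37.4] dir [-0.006 -0.423 -0.906] jaw [ 0.999 -0.033  0.009] F [-0.3  0.1  0. ] w 85.6 
q [-1.05  1.    0.61  1.72 -0.22  0.81 -0.48]
27091 [207.20236235 289.88703977] 93.82946203446784
axis at y259 [ 4.97036e+02 -7.00000e-03  4.67150e+01]
```

>>> move_arm:
  gripper: [0,0,0,0]
  translation:
    - [0,0.004,0]
    - [0,0,-0.003]
    - [0,0,0]
    - [0,0,0]
  rotation:
    - [0,0,0]
    - [0,0,0]
    - [0,0,0]
    - [0,0,0]

```text
t: 20.58
tool_pos: [498.0, 244.5, 34.2]
ee_rot: [-0.588, -0.388, -0.371, 0.605]
wrist_force: [0.0, 1.2, -0.8]
gripper_width: 85.2
```

>>> move_arm:
  gripper: [0,0]
  translation:
    - [0,0,-0.001]
    - [0,0,0]
  rotation:
    - [0,0,0]
    - [0,0,0]

```text
t: 20.82
tool_pos: [498.1, 244.5, 33.2]
ee_rot: [-0.588, -0.388, -0.371, 0.605]
wrist_force: [1.1, 0.7, 0.7]
gripper_width: 85.2
```

>>> move_arm:
  gripper: [0,0.3,1,1,1,1]
  translation:
    - [0,0,0.0015]
    - [0,0,0]
    - [0,0,0]
    - [0,0,0]
    - [0,0,0]
    - [0,0,0]
  rotation:
    - [0,0,0]
    - [0,0,0]
    - [0,0,0]
    - [0,0,0]
    - [0,0,0]
    - [0,0,0]
  force: 40

```text
t: 21.58
tool_pos: [498.0, 244.8, 35.2]
ee_rot: [-0.588, -0.388, -0.371, 0.605]
wrist_force: [-1.5, 2.5, 6.1]
gripper_width: 77.8
```

>>> move_arm:
  gripper: [1,1,1,1]
  translation:
    - [0,0,0.01]
    - [0,0,0.015]
    - [0,0,0.015]
    - [0,0,0]
  rotation:
    - [0,0,0]
    - [0,0,0]
    - [0,0,0]
    - [0,0,0]

```text
t: 22.08
tool_pos: [499.0, 245.1, 76.3]
ee_rot: [-0.588, -0.39, -0.371, 0.604]
wrist_force: [0.6, 0.1, -1.7]
gripper_width: 77.6
```

Run:
```python
from jd import *
st()
c=cam('scene'); p=cloud(c); p=p[c["depth"]>0]
k=p[(p[:,1]>120)&(p[:,1]<310)&(abs(p[:,0]-497)<45)&(p[:,2]>70)&(p[:,2]<220)]
for y in range(150,310,10):
    m=k[abs(k[:,1]-y)<3]
    if len(m)>8: print(y,len(m),np.percentile(m[:,2],[5,95]).round())
```

```text
t 22.07 tcp [499.  245.1  76.3] dir [-0.004 -0.422 -0.907] jaw [ 0.999 -0.033  0.011] F [ 0.6  0.1 -1.7] w 77.6 
q [-1.07  0.95  0.64  1.7  -0.19  0.87 -0.48]
180 138 [ 75. 127.]
190 81 [ 77. 128.]
200 76 [ 76. 128.]
210 75 [ 76. 128.]
220 78 [ 77. 128.]
230 78 [ 77. 129.]
240 77 [ 78. 128.]
250 60 [ 75. 129.]
260 94 [101. 153.]
270 186 [ 91. 216.]
280 151 [ 83. 215.]
290 68 [103. 218.]
300 49 [177. 218.]
```

>>> move_arm:
  gripper: [1,1,1,1,1,1,1]
  translation:
    - [0,0,0.04]
    - [0,-0.005,0.04]
    - [0,-0.005,0.01]
    - [0,-0.005,0]
    - [0,-0.005,0]
    - [0,-0.005,0]
    - [0,0,0]
  rotation:
    - [0,0,0]
    - [0.15,0,0]
    - [0.16,0,0]
    - [0.16,0,0]
    - [0.16,0,0]
    - [0.16,0,0]
    - [0,0,0]

```text
t: 23.0
tool_pos: [500.1, 210.5, 163.8]
ee_rot: [0.39, 0.589, 0.57, -0.42]
wrist_force: [-0.6, -0.2, -2.6]
gripper_width: 77.3
```

Run:
```python
from jd import *
st()
```

```text
t 23.0 tcp [500.1 210.5 163.8] dir [-0.002  0.343 -0.939] jaw [ 0.999 -0.045 -0.019] F [-0.6 -0.2 -2.6] w 77.3 
q [-0.31  0.56  0.11  2.   -0.72  0.64  0.33]
```

>>> move_arm:
  gripper: [1,1,1]
  translation:
    - [0,-0.005,0]
    - [0,-0.005,0]
    - [0,0,0]
  rotation:
    - [0.15,0,0.01]
    - [0.15,0.01,0.01]
    - [0,0,0]

```text
t: 23.38
tool_pos: [499.2, 204.2, 162.0]
ee_rot: [0.301, 0.631, 0.635, -0.328]
wrist_force: [0.5, -0.5, -1.6]
gripper_width: 77.8
```

Run:
```python
from jd import *
st()
```

```text
t 23.38 tcp [499.2 204.2 162. ] dir [-0.022  0.604 -0.796] jaw [ 0.999 -0.012 -0.036] F [ 0.5 -0.5 -1.6] w 77.8 
q [ 0.05  0.65 -0.13  2.03 -0.97  0.71  0.75]
```

>>> move_arm:
  gripper: [1,1,1]
  translation:
    - [0,-0.005,0]
    - [0,-0.005,0]
    - [0,0,0]
  rotation:
    - [0.1,-0.015,0]
    - [0.1,-0.015,0]
    - [0,0,0]

```text
t: 23.75
tool_pos: [498.0, 198.0, 162.6]
ee_rot: [0.247, 0.661, 0.662, -0.252]
wrist_force: [0.6, 0.5, -2.7]
gripper_width: 77.7
```

Run:
```python
from jd import *
st()
```

```text
t 23.75 tcp [498.  198.  162.6] dir [-0.003  0.751 -0.66 ] jaw [ 1.    -0.002 -0.007] F [ 0.6  0.5 -2.7] w 77.7 
q [ 0.29  0.75 -0.32  2.06 -1.07  0.74  0.99]
```

>>> move_arm:
  gripper: [1,1,1,1,1]
  translation:
    - [-0.001,0,-0.015]
    - [0,0,-0.02]
    - [0,0,-0.015]
    - [0,0,-0.01]
    - [0,0,0]
  rotation:
    - [0,0,-0.005]
    - [0,0,-0.005]
    - [0.03,0,0]
    - [0.03,0,0]
    - [0,0,0]

```text
t: 24.38
tool_pos: [496.5, 201.0, 103.7]
ee_rot: [0.227, 0.67, 0.667, -0.232]
wrist_force: [0.1, 0.1, -1.3]
gripper_width: 77.0
```

Run:
```python
from jd import *
st(); c=cam('scene')
cv2.imwrite('pics/g5.png',cv2.resize(c["image"][90:270,170:410],None,fx=3,fy=3)[:,:,::-1])
```

```text
t 24.38 tcp [496.5 201.  103.7] dir [ 0.002  0.79  -0.614] jaw [ 1.    -0.006 -0.005] F [ 0.1  0.1 -1.3] w 77.0 
q [ 0.43  0.93 -0.5   2.07 -1.08  0.59  1.11]
```

View pics/g5.png

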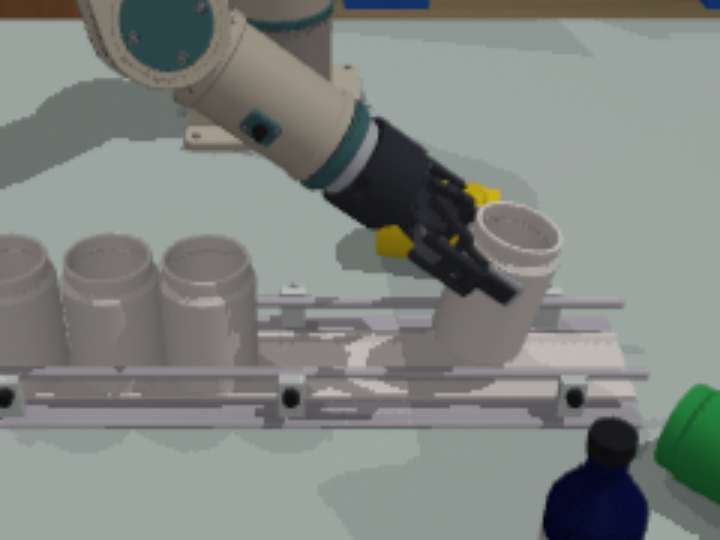

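Jar_d hangs over the lane, tilted about 13°, mouth up and to the right. b and c stand untouched. Lowering to contact.

>>> move_arm:
  gripper: [1,1,1,1]
  translation:
    - [0,0,-0.008]
    - [0,0,-0.007]
    - [0,0,-0.003]
    - [0,0,0]
  rotation:
    - [0.02,0,0]
    - [0,0,0]
    - [0,0,0]
    - [0,0,0]

```text
t: 24.92
tool_pos: [497.0, 199.7, 86.6]
ee_rot: [0.22, 0.674, 0.669, -0.224]
wrist_force: [-0.1, 0.1, -2.3]
gripper_width: 77.6
```

>>> move_arm:
  gripper: [1,1,1]
  translation:
    - [0,0,-0.002]
    - [0,0,-0.001]
    - [0,0,0]
  rotation:
    - [0,0,0]
    - [0,0,0]
    - [0,0,0]

```text
t: 25.3
tool_pos: [497.0, 199.7, 83.7]
ee_rot: [0.22, 0.674, 0.669, -0.224]
wrist_force: [0.2, 0.1, -2.2]
gripper_width: 77.7
```

Run:
```python
from jd import *
st()
```

```text
t 25.3 tcp [497.  199.7  83.7] dir [ 0.005  0.803 -0.596] jaw [ 1.    -0.009 -0.003] F [ 0.2  0.1 -2.2] w 77.7 
q [ 0.46  1.   -0.54  2.06 -1.08  0.55  1.15]
```

>>> move_arm:
  gripper: [1,1,1]
  translation:
    - [0,0,-0.002]
    - [0,0,-0.002]
    - [0,0,0]
  rotation:
    - [0,0,0]
    - [0,0,0]
    - [0,0,0]

```text
t: 25.68
tool_pos: [497.1, 200.2, 80.3]
ee_rot: [0.219, 0.674, 0.669, -0.223]
wrist_force: [0.7, 0.6, 0.1]
gripper_width: 77.4
```

>>> move_arm:
  gripper: [1,1,1]
  translation:
    - [0,0,-0.002]
    - [0,0,-0.001]
    - [0,0,0]
  rotation:
    - [0,0,0]
    - [0,0,0]
    - [0,0,0]

```text
t: 26.05
tool_pos: [497.1, 200.9, 80.1]
ee_rot: [0.218, 0.674, 0.67, -0.221]
wrist_force: [-2.5, -9.4, 18.1]
gripper_width: 77.3
```

>>> move_arm:
  gripper: [1,0.5,0,0,0,0]
  translation:
    - [0,0,0.0025]
    - [0,0,0]
    - [0,0,0]
    - [0,0,0]
    - [0,0,0]
    - [0,0,0]
  rotation:
    - [0,0,0]
    - [0,0,0]
    - [0,0,0]
    - [0,0,0]
    - [0,0,0]
    - [0,0,0]
  force: 20

```text
t: 26.8
tool_pos: [497.0, 199.6, 79.0]
ee_rot: [0.22, 0.674, 0.669, -0.224]
wrist_force: [-0.3, -1.6, 1.3]
gripper_width: 85.3
```

Run:
```python
from jd import *
st(); jars(("scene","side"))
```

```text
t 26.8 tcp [497.  199.6  79. ] dir [ 0.005  0.803 -0.596] jaw [ 1.    -0.009 -0.003] F [-0.3 -1.6  1.3] w 85.3 
q [ 0.46  1.01 -0.54  2.06 -1.08  0.54  1.15]
scene rim clusters [(237, np.float64(-247.0), np.float64(-177.0)), (226, np.float64(-164.0), np.float64(-94.0)), (229, np.float64(-85.0), np.float64(-15.0)), (200, np.float64(150.0), np.float64(210.0))]
   ring [ 494.2 -212.7] z 121.0
   ring [ 493.7 -129.3] z 121.2
   ring [497.  -50.7] z 121.2
   ring [496.7 174.5] z 121.7
side rim clusters [(36, np.float64(-247.0), np.float64(-226.0)), (67, np.float64(-222.0), np.float64(-176.0)), (40, np.float64(-165.0), np.float64(-140.0)), (63, np.float64(-136.0), np.float64(-95.0)), (78, np.float64(-82.0), np.float64(-19.0)), (452, np.float64(122.0), np.float64(212.0))]
   ring [ 493.9 -212.1] z 120.2
   ring [ 494.7 -128.1] z 119.7
   ring [ 493.2 -129. ] z 120.0
   ring [497.3 -49.2] z 120.5
   ring [495.1 176.1] z 123.0
```

Jar_d stands at y≈175, rim at 120–121. Retracting, then moving round to its far side for the final push.

>>> move_arm:
  gripper: [0,0,0,0,0,0,0,0]
  translation:
    - [0,-0.008,0.006]
    - [0,-0.012,0.009]
    - [0,-0.016,0.012]
    - [0,-0.018,0.0135]
    - [0,-0.018,0.0135]
    - [0,-0.018,0.0135]
    - [0,-0.01,0.03]
    - [0,0,0.05]
  rotation:
    - [0,0,0]
    - [0,0,0]
    - [0,0,0]
    - [0,0,0]
    - [0,0,0]
    - [0,0,0]
    - [0,0,0]
    - [-0.1,0,0]

```text
t: 27.9
tool_pos: [497.0, 95.5, 225.2]
ee_rot: [0.251, 0.663, 0.655, -0.261]
wrist_force: [1.0, 0.3, 0.1]
gripper_width: 85.7
```

>>> move_arm:
  gripper: [0.5,1,1,1,1,1,1,1]
  translation:
    - [0,0,0.02]
    - [0,0.01,0]
    - [0,0.02,0]
    - [0,0.02,0]
    - [0,0.02,0]
    - [0,0.025,0]
    - [0,0.03,0]
    - [0,0.025,0]
  rotation:
    - [-0.16,0,0]
    - [-0.16,0,0]
    - [-0.16,0,0]
    - [-0.16,0,0]
    - [-0.16,0,0]
    - [-0.16,0,0]
    - [-0.16,0,0]
    - [0,0,0]

```text
t: 28.9
tool_pos: [495.0, 255.0, 246.4]
ee_rot: [0.568, 0.424, 0.422, -0.565]
wrist_force: [0.1, -0.6, -0.4]
gripper_width: -0.3
```

Run:
```python
from jd import *
st(); jars(("scene","side"))
```

```text
t 28.9 tcp [495.  255.  246.4] dir [ 0.006 -0.284 -0.959] jaw [1.    0.002 0.006] F [ 0.1 -0.6 -0.4] w -0.3 
q [-0.77  0.57  0.16  1.65  0.17  1.1  -0.72]
scene rim clusters [(240, np.float64(-248.0), np.float64(-178.0)), (231, np.float64(-164.0), np.float64(-94.0)), (235, np.float64(-85.0), np.float64(-15.0)), (235, np.float64(140.0), np.float64(210.0))]
   ring [ 494.  -212.5] z 121.0
   ring [ 494.1 -129.3] z 121.5
   ring [497.4 -50.8] z 121.3
   ring [497.2 175.2] z 121.4
side rim clusters [(200, np.float64(-250.0), np.float64(-176.0)), (230, np.float64(-166.0), np.float64(-93.0)), (255, np.float64(-87.0), np.float64(-15.0)), (234, np.float64(142.0), np.float64(212.0))]
   ring [ 493.4 -212. ] z 120.0
   ring [ 493.4 -128.2] z 120.1
   ring [496.4 -49.9] z 120.3
   ring [496.6 176.1] z 120.7
```

>>> move_arm:
  gripper: [1,1,1,1,1,1,1]
  translation:
    - [0.002,-0.01,-0.02]
    - [0,0,-0.04]
    - [0,0,-0.05]
    - [0,0,-0.04]
    - [0,0,-0.025]
    - [0,0,-0.012]
    - [0,0,0]
  rotation:
    - [0,0,-0.015]
    - [0,0,0]
    - [0,0,0]
    - [0,0,0]
    - [0,0,0]
    - [0,0,0]
    - [0,0,0]

```text
t: 29.88
tool_pos: [499.3, 238.2, 60.1]
ee_rot: [-0.562, -0.43, -0.416, 0.572]
wrist_force: [-0.8, -0.0, -0.6]
gripper_width: 0.1
```

>>> move_arm:
  gripper: [1,1,1,1,1,1,1,1]
  translation:
    - [0,-0.008,0]
    - [0,-0.008,0]
    - [0,-0.011,0]
    - [0,-0.011,0]
    - [0,-0.011,0]
    - [0,-0.011,0]
    - [-0.001,-0.011,0]
    - [0,-0.011,0]
  rotation:
    - [0,0,0]
    - [0,0,0]
    - [0,0,0]
    - [0,0,0]
    - [0,0,0]
    - [0,0,0]
    - [0,0,0]
    - [0,0,0]

```text
t: 30.88
tool_pos: [497.9, 156.9, 59.7]
ee_rot: [-0.562, -0.43, -0.417, 0.571]
wrist_force: [-0.6, 1.8, 0.6]
gripper_width: 0.0
```

Run:
```python
from jd import *
st(); jars(("scene",))
```

```text
t 30.88 tcp [497.9 156.9  59.7] dir [ 0.001 -0.284 -0.959] jaw [ 1.    -0.021  0.007] F [-0.6  1.8  0.6] w 0.0 
q [-0.64  0.78  0.18  1.92  0.22  0.61 -0.71]
scene rim clusters [(235, np.float64(-248.0), np.float64(-177.0)), (228, np.float64(-164.0), np.float64(-94.0)), (233, np.float64(-85.0), np.float64(-15.0)), (229, np.float64(74.0), np.float64(143.0)), (58, np.float64(159.0), np.float64(185.0))]
   ring [ 494.2 -212.7] z 121.3
   ring [ 493.7 -129.2] z 121.3
   ring [497.2 -50.7] z 120.9
   ring [493.9 108.7] z 121.4
   ring [503.8 192.9] z 125.5
```

>>> move_arm:
  gripper: [1,1,1,1,1,1,1,1]
  translation:
    - [0,-0.011,0]
    - [0,-0.011,0]
    - [-0.001,-0.011,0]
    - [0,-0.011,0]
    - [0,-0.011,0]
    - [-0.001,-0.011,0]
    - [0,-0.009,0]
    - [0,-0.006,0]
  rotation:
    - [0,0,0]
    - [0,0,0]
    - [0,0,0]
    - [0,0,0]
    - [0,0,0]
    - [0,0,0]
    - [0,0,0]
    - [0,0,0]

```text
t: 31.92
tool_pos: [496.0, 76.0, 59.7]
ee_rot: [-0.562, -0.43, -0.417, 0.571]
wrist_force: [-0.1, 0.9, 0.4]
gripper_width: -0.0
```

>>> move_arm:
  gripper: [1,1,1,1]
  translation:
    - [0,-0.004,0]
    - [0,-0.003,0]
    - [0,-0.002,0]
    - [0,0,0]
  rotation:
    - [0,0,0]
    - [0,0,0]
    - [0,0,0]
    - [0,0,0]

```text
t: 32.42
tool_pos: [496.2, 68.1, 59.7]
ee_rot: [-0.562, -0.43, -0.417, 0.571]
wrist_force: [-0.1, 3.5, 0.7]
gripper_width: 0.1
```

Run:
```python
from jd import *
st(); jars(("scene","side"))
```

```text
t 32.42 tcp [496.2  68.1  59.7] dir [ 0.001 -0.283 -0.959] jaw [ 1.    -0.02   0.007] F [-0.1  3.5  0.7] w 0.1 
q [-0.51  0.75  0.2   2.02  0.27  0.5  -0.62]
scene rim clusters [(242, np.float64(-251.0), np.float64(-180.0)), (232, np.float64(-172.0), np.float64(-101.0)), (232, np.float64(-94.0), np.float64(-22.0)), (231, np.float64(-15.0), np.float64(55.0)), (39, np.float64(71.0), np.float64(86.0))]
   ring [ 494.  -215.1] z 121.4
   ring [ 493.6 -136.6] z 121.2
   ring [497.1 -58.2] z 121.3
   ring [492.1  20.5] z 121.2
side rim clusters [(95, np.float64(-253.0), np.float64(-223.0)), (96, np.float64(-217.0), np.float64(-179.0)), (88, np.float64(-173.0), np.float64(-141.0)), (109, np.float64(-136.0), np.float64(-100.0)), (185, np.float64(-93.0), np.float64(-22.0)), (119, np.float64(-15.0), np.float64(49.0)), (104, np.float64(77.0), np.float64(107.0))]
   ring [ 493.6 -213.2] z 119.7
   ring [ 493.5 -215.3] z 119.8
   ring [ 493.3 -134.8] z 119.9
   ring [ 493.1 -136.3] z 120.5
   ring [497.  -56.9] z 120.3
   ring [492.4  22. ] z 120.4
   ring [500.4  75. ] z 125.5
```

>>> move_arm:
  gripper: [1,1,1]
  translation:
    - [0,-0.002,0]
    - [0,-0.002,0]
    - [0,0,0]
  rotation:
    - [0,0,0]
    - [0,0,0]
    - [0,0,0]

```text
t: 32.9
tool_pos: [495.8, 63.0, 59.7]
ee_rot: [-0.562, -0.429, -0.417, 0.571]
wrist_force: [0.5, 3.0, -0.5]
gripper_width: -0.1
```

>>> move_arm:
  gripper: [1,1]
  translation:
    - [0,-0.0015,0]
    - [0,0,0]
  rotation:
    - [0,0,0]
    - [0,0,0]

```text
t: 33.15
tool_pos: [496.0, 61.9, 59.7]
ee_rot: [-0.562, -0.43, -0.417, 0.571]
wrist_force: [-0.1, 3.6, -0.1]
gripper_width: -0.1
```

>>> move_arm:
  gripper: [1,1]
  translation:
    - [0,-0.001,0]
    - [0,0,0]
  rotation:
    - [0,0,0]
    - [0,0,0]

```text
t: 33.4
tool_pos: [496.1, 61.1, 59.7]
ee_rot: [-0.562, -0.43, -0.417, 0.571]
wrist_force: [0.1, 3.8, 0.8]
gripper_width: 0.0
```

>>> move_arm:
  gripper: [1,1]
  translation:
    - [0,-0.001,0]
    - [0,0,0]
  rotation:
    - [0,0,0]
    - [0,0,0]

```text
t: 33.65
tool_pos: [496.1, 60.7, 59.7]
ee_rot: [-0.562, -0.43, -0.417, 0.571]
wrist_force: [0.4, 4.6, 0.1]
gripper_width: -0.1
```

>>> move_arm:
  gripper: [1,1]
  translation:
    - [0,-0.001,0]
    - [0,0,0]
  rotation:
    - [0,0,0]
    - [0,0,0]

```text
t: 33.9
tool_pos: [496.2, 60.7, 59.7]
ee_rot: [-0.562, -0.43, -0.417, 0.57]
wrist_force: [-0.9, 6.8, 1.8]
gripper_width: -0.4
```

Run:
```python
from jd import *
st(); jars(("scene","side"))
```

```text
t 33.9 tcp [496.2  60.7  59.7] dir [ 0.002 -0.282 -0.96 ] jaw [ 1.    -0.02   0.008] F [-0.9  6.8  1.8] w -0.4 
q [-0.5   0.75  0.21  2.02  0.28  0.49 -0.62]
scene rim clusters [(246, np.float64(-259.0), np.float64(-188.0)), (230, np.float64(-179.0), np.float64(-109.0)), (234, np.float64(-101.0), np.float64(-30.0)), (228, np.float64(-23.0), np.float64(48.0)), (32, np.float64(63.0), np.float64(77.0))]
   ring [ 493.4 -222.2] z 120.9
   ring [ 493.3 -144. ] z 121.2
   ring [497.3 -65.6] z 121.1
   ring [492.2  13.1] z 121.2
side rim clusters [(88, np.float64(-260.0), np.float64(-230.0)), (94, np.float64(-223.0), np.float64(-186.0)), (91, np.float64(-180.0), np.float64(-150.0)), (289, np.float64(-145.0), np.float64(-27.0)), (106, np.float64(-22.0), np.float64(42.0)), (105, np.float64(70.0), np.float64(99.0))]
   ring [ 493.1 -220.5] z 119.8
   ring [ 493.2 -222.5] z 119.5
   ring [ 492.9 -142.2] z 119.9
   ring [491.1 -71.6] z 119.9
   ring [492.   14.8] z 120.6
   ring [500.9  66.4] z 125.0
```

Stalled with rising force, so the row sits against the stop. One last small press, then retreat.

>>> move_arm:
  gripper: [1,1]
  translation:
    - [0,-0.001,0]
    - [0,0,0]
  rotation:
    - [0,0,0]
    - [0,0,0]

```text
t: 34.25
tool_pos: [496.2, 60.6, 59.7]
ee_rot: [-0.562, -0.43, -0.418, 0.57]
wrist_force: [-2.0, 9.4, 3.8]
gripper_width: -0.2
```

>>> move_arm:
  gripper: [1,1,1,1,1,1,1,1]
  translation:
    - [0,0.002,0]
    - [0,0.006,0]
    - [0,0.02,0]
    - [0,0.03,0.02]
    - [0,0.03,0.05]
    - [0,0.05,0.05]
    - [0,0.05,0.03]
    - [0,0,0]
  rotation:
    - [0,0,0]
    - [0,0,0]
    - [0,0,0]
    - [0,0,0]
    - [0,0,0]
    - [0,0,0]
    - [0,0,0]
    - [0,0,0]

```text
t: 35.25
tool_pos: [496.3, 247.5, 205.8]
ee_rot: [-0.564, -0.431, -0.419, 0.567]
wrist_force: [-0.2, -0.9, 0.0]
gripper_width: -0.2
```

Run:
```python
from jd import *
st(); jars()
c=cam('scene'); d=cam('side')
cv2.imwrite('pics/fin.png',np.hstack([cv2.resize(c["image"][110:350,100:480],(500,316)),cv2.resize(d["image"][60:376,130:430],(300,316))])[:,:,::-1])
c0=np.load('scene0.npz'); 
for nm,x0,x1,y0,y1,lo in(("bottle",710,800,170,260,120),("beaker",680,770,-280,-190,60),("scale",700,860,-130,85,15)):
    for cc in(c0,c):
        p=cloud(cc)[cc["depth"]>0]; k=p[(p[:,0]>x0)&(p[:,0]<x1)&(p[:,1]>y0)&(p[:,1]<y1)&(p[:,2]>lo)]; print(nm,k.mean(0).round(1))
```

```text
t 35.25 tcp [496.3 247.5 205.8] dir [ 0.007 -0.277 -0.961] jaw [ 1.    -0.013  0.011] F [-0.2 -0.9  0. ] w -0.2 
q [-0.75  0.61  0.16  1.7   0.17  1.   -0.74]
scene rim clusters [(243, np.float64(-258.0), np.float64(-187.0)), (230, np.float64(-180.0), np.float64(-109.0)), (239, np.float64(-101.0), np.float64(-30.0)), (234, np.float64(-23.0), np.float64(48.0))]
   ring [ 493.6 -222.3] z 121.0
   ring [ 493.1 -143.9] z 121.3
   ring [497.2 -65.5] z 121.3
   ring [492.   13.3] z 121.1
side rim clusters [(206, np.float64(-259.0), np.float64(-186.0)), (227, np.float64(-180.0), np.float64(-108.0)), (238, np.float64(-102.0), np.float64(-28.0)), (279, np.float64(-23.0), np.float64(50.0))]
   ring [ 493.  -221.7] z 119.9
   ring [ 492.6 -143.2] z 120.0
   ring [496.3 -64.5] z 120.1
   ring [491.2  14.4] z 120.3
wrist rim clusters [(231, np.float64(-35.0), np.float64(-17.0))]
   ring [522.2 -40. ] z 119.7
bottle [763.3 211.4 144.8]
bottle [763.4 211.4 145.2]
beaker [ 724.3 -232.8   80.2]
beaker [ 724.3 -232.9   80. ]
scale [787.1 -21.3  21.1]
scale [787.  -21.4  21.1]
```

View pics/fin.png

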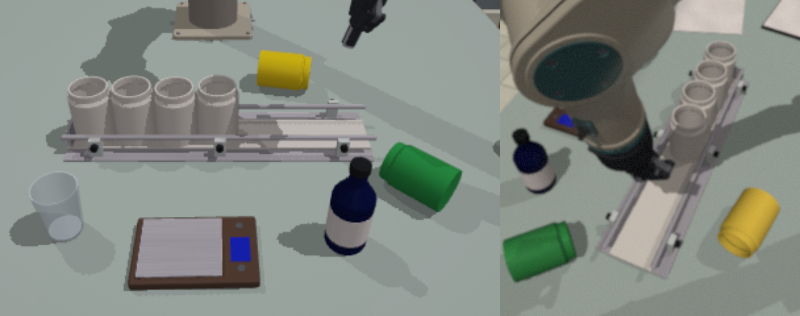

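All four jars stand in a closed row against the stop (left panel, columns 70–240). The bottle, beaker, scale and both look-alikes are where they started.

```bash
python3 -c "
from h import *
print(ticket.sign_off())"
```

```text
the job is handed in; nothing more can be done
None
```

The job is done and handed in at about 35 s of the 70 s allowed. All four jars stand mouth up in the lane, closed up in a row with jar_a against the end stop.

**What I did:** I gripped jar_a across its sides, lifted it, turned it mouth up and stood it near the stop. Then I pushed jar_c and jar_b down the lane to make room for jar_d. I stood jar_d the same way. Last, I pushed the whole row towards the stop until it stalled, with the force rising to about 9 N.

**Last checks:**
- **Upright:** all four rims measured about 120 mm above the bench in the scene and side cameras, which is the height of a standing jar on the strip.
- **Position:** jar centres were at y ≈ -222, -144, -65 and 14 mm. The stop face fitted at about -261 to -262 mm.
- **Other things:** bottle, beaker and scale positions matched the start to within 0.4 mm. The green and yellow look-alikes looked untouched in the final picture.
- **Clearance:** the gripper was clear of everything when I handed in.

**Disagreements:**
- The jar spacing measured about 78 to 79 mm, not 80. I take this as camera scale error plus the jars sitting a few mm side to side between the rails.
- The last wrist-camera fit saw only part of one rim and gave a wrong centre, so I ignored it.

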